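# Fit the spacer set on a wind-vane spindle by feel

## Task

Fit the three spacers over the square spindle of the wind-vane head: the wide brass one first, down on the seat, then the dark steel one, then the narrow red one on top, each turned by feel until its square bore finds the spindle and it lies flat and fully home before the next goes on. Do not force them, and leave the tube rack, dome, weight and thermometer where they are; let go when the stack is complete.

Things in the scene. Friction and masses are not known exactly. Their poses are not given: they have to be found in the camera images.
- wide: Brass spacer, a flat round ring 64 mm in outside diameter and 12 mm thick, loose, lying flat on the shelf at the start, with a square through-bore 19 mm wide; origin at the centre of its underside, z up along its axis, x and y square to the sides of the bore
- middle: Dark steel spacer, a flat round ring 52 mm in outside diameter and 12 mm thick, loose, lying flat on the shelf at the start, with a square through-bore 19 mm wide; origin at the centre of its underside, z up along its axis, x and y square to the sides of the bore
- narrow: Red plastic spacer, a flat round ring 40 mm in outside diameter and 12 mm thick, loose, lying flat on the shelf at the start, with a square through-bore 19 mm wide; origin at the centre of its underside, z up along its axis, x and y square to the sides of the bore
- stand: grey wind-vane head fixed to the shelf: round housing 92 mm across, 26 mm high, with a round aluminium seat 66 mm across on it and an upright steel spindle in the middle. The spindle was left at any angle about its axis and this angle is NOT given by any reading (x and y of the stand say nothing of it); it is stiff, about 0.8 N m to turn. Origin at the centre of the underside, z up
- seat (a point): centre of the seat's top face, on the spindle's axis, 36 mm above the shelf; the lowest spacer's underside rests here. The spindle's lowest 38 mm above the seat are square, 16 mm wide, sharp-edged: a bore within about 11 degrees of it (repeating every 90) slides freely down; otherwise the spacer rests on the square's top corners, 38 mm above the seat, until turned to match
- spindle_tip (a point): top of the spindle, on its axis, 52 mm above the seat. Above the square part the spindle is a round pilot 15.4 mm in diameter and 7 mm high, then a 7 mm cone up to this tip, 7 mm across
- rack: Bystander: wooden test-tube rack 60 x 190 x 65 mm with three capped glass tubes fixed in it, 126 mm tall in all; its long side is along its y; origin at the centre of its underside
- dome: Bystander: pale blue plastic sensor dome, 84 mm across, 60 mm high; origin at the centre of its underside
- weight: Bystander: slate calibration weight, 60 mm across, 50 mm high with a steel ring handle up to 77 mm; origin at the centre of its underside
- thermometer: Bystander: flat brass thermometer lying on the shelf, 30 x 180 x 13 mm, long along its y; origin at the centre of its underside
Mind the look-alikes: they are no part of the job. Several things have the shape of the wide; the one meant has the colours described above. There is more than one size of the middle; the job needs the larger.

How it is judged (in metres and radians):
On the way, in this order (a step that is already met when the one before it is completed fails the run):
1. the wide spacer is on the spindle, flat and fully home (horizontal distance between wide and seat below 0.004 m and z of wide in the frame of seat between -0.0025 and 0.0025 m and angle between wide's own z axis and vertical below 0.08 rad), for 0.2 s.
2. the middle spacer is on the spindle, flat and fully home (horizontal distance between middle and seat below 0.004 m and z of middle in the frame of seat between 0.0095 and 0.0145 m and angle between middle's own z axis and vertical below 0.08 rad), for 0.2 s.
3. the narrow spacer is on the spindle, flat and fully home (horizontal distance between narrow and seat below 0.004 m and z of narrow in the frame of seat between 0.0215 and 0.0265 m and angle between narrow's own z axis and vertical below 0.08 rad), for 0.2 s.
At the end, for the whole second after the job is handed in: All three spacers are on the spindle, at rest, within 4 mm of its axis and tilted less than 0.08 rad, with undersides 0 mm (wide), 12 mm (middle) and 24 mm (narrow) above the seat, each to 2.5 mm; rack, dome, weight and thermometer are within 20 mm of where they started (all of step 1 and all of step 2 and all of step 3 and linear speed of each of wide, middle, narrow below 0.02 m/s and distance of each of rack, dome, weight, thermometer from where it was at the start of the episode below 0.02 m); the robot touches nothing.
It fails at once if the vane head or its spindle is loaded with more than 80 N (forcing) (contact force between stand and anything else above 80 N).
It fails at once if a bystander is shoved more than 20 mm or tipped (distance of any of rack, dome, weight, thermometer from where it was at the start of the episode above 0.02 m or angle between any of rack, dome, weight, thermometer's own z axis and vertical above 0.25 rad).
It also fails if it takes over 72 s, if anything falls off the work surface, if the arm or the gripper's body presses on something with over 40 N, if the wrist force passes 120 N, or if a joint passes its speed limit or range.

## Robot

A 6-joint arm with a two-finger parallel gripper is mounted at the origin on the work surface. World frame = base frame: x ahead of the robot, y to its left, z up, the work surface at z = 0. Lengths are in mm, angles in degrees, forces in N, time in s.
With the tool pointing down it reaches from about 300 to 850 mm from the base axis. Payload 4.2 kg.
Tool frame: the origin (TCP) lies between the finger pads; the fingertips stand 11 mm ahead of it and the grasp point (between the pads) lies 8 mm behind it (env.tips_ahead is the distance from the TCP to the fingertips, in mm); z points along the fingers, y is the line along which they close (so a half turn about z gives the same grasp; the last joint's range is limited). The gripper opens to 91 mm and grips with 3 to 60 N. Pads are 32 mm wide; open, the fingers measure 118 mm over their backs; the gripper's body (76 mm by 178 mm) begins 60 mm behind the grasp point.
Start: joints at [-75.86, 18.312, 89.639, -0, 72.044, -1.146], TCP at [151.599, -554.671, 224.976] pointing down, gripper open.
Joint ranges: [-177.97, 177.97], [-48.28, 115.42], [12.27, 149.76], [-77.06, 257.06], [2.81, 150.46], [-146.56, 146.56]. Speed limits (degrees/s): [147.25, 147.25, 180, 180, 180, 180].

## Interface

Orientations are given as [roll, pitch, yaw] about the fixed x, y, z axes, in that order (R = Rz(yaw) Ry(pitch) Rx(roll)).
In Python, from workcell import env, cams gives the robot as it stands.
- The arm moves only by the tool step_arm, never from a script. Its arguments are lists of equal length, an entry for each row: "linear": the shift along the tool's x, y, z in units of 30 cm (1.0 is 30 cm), a list of three; "turn": the turn about the tool's z in units of 360 degrees (1.0 is 360 degrees). In form: {"linear": [[tx, ty, tz], ...], "turn": [turn, ...]}. A call has 1 to 20 rows; each row is the pose to reach, as a shift and turn from the pose commanded when the call began, along the tool's axes at that moment, turning the shorter way round; what a row does not reach only later rows make up. A row lasts 1/8 s, in which the tool goes at most 62.5 mm and 10.7 degrees, less where a joint would pass 70% of its speed; a pose out of reach is approached as far as the arm can. A call with a number of a shift or a turn outside -1 to 1 is refused whole. A call with a gripper value outside its range is refused whole. "fingers" is the closure, from -1 (fully open) to 1 (shut), so that 0 is half open, set as the call begins (left out, the last holds). The fingers move at their own pace and stop on an object; "force" is the grip in N (left out, the last holds). Time passes only in rows, so rows that repeat a pose let the fingers close. It gives the time, the measured TCP pose, the force, the opening and the grip force at its end, in the units of the state.
- env.state(): the state, without advancing time (a new reading comes with each control period).
- cams.grab_frame(name): name is "scene" or "top" or "wrist"; returns a dict with "color" (420x560x3 uint8, blue, green, red), "fx", "fy", "cx", "cy" (pixels), "extrinsics" (4x4, takes a point from camera to world coordinates); the wrist camera has in their place "tool_from_camera" (4x4, takes a point from camera to tool coordinates, whose origin is the TCP and whose axes are the flange's). Camera axes: x right, y down, z forward; pixel columns grow to the right and rows downward; lengths in mm; the calibration is good to about 2 mm. The wrist camera is an equidistant fisheye: a pixel r from the principal point sees the ray r / f radians off the axis. A picture is of the moment at which its call begins: read the wrist's pose just before it. There is no depth.
- env.job_done(): hands the job in; it is judged then, once.
The state is a dict: "time_s": time; "qpos": joint angles; "qvel": joint speeds; "effort": joint torques, N m; "ee_pos": TCP position; "ee_rot": TCP orientation; "force": force on the tool from outside, world axes, zero at the start; "torque": the same for the moment, N m; "gripper_width": finger opening in mm; "gripper_force": force on a finger pad.
Only numpy, scipy, OpenCV 4.12 (cv2) and the standard library are available. Lean on these libraries where they do the work, as an engineer would, in place of code of your own. Each camera call takes 0.05 s, during which the arm holds its last target. There are 200 camera calls.

## Working session

There is one attempt and no reset: what is moved stays moved. The work goes in short steps, Python scripts to look and compute and a tool call to move; the robot and the scene stay as the last step left them, time stands still between calls to the robot, and variables do not carry over. Pictures are saved under pics/ and viewed, at most 10 in all, crops included, and the job is handed in when it is done.

Besides the shell and the picture viewer there is one more tool, called by a JSON object that holds its "api" and its "payload", one argument or row to a line. step_arm: Moves the arm, as the interface text tells. Its arguments: {"type":"object","properties":{"linear":{"type":"array"},"turn":{"type":"array"},"fingers":{"type":"number"},"force":{"type":"number"}},"required":["linear","turn"]}

```bash
mkdir -p pics; ls; python3 - <<'E'
from workcell import env, cams
import cv2, numpy as np
s=env.state(); print(s)
for n in ("scene","top"):
    f=cams.grab_frame(n); cv2.imwrite(f"pics/{n}0.png",f["color"]); print(n,f["fx"],f["fy"],f["cx"],f["cy"],np.round(f["extrinsics"],3).tolist())
E
```

```text
pics
{'time_s': 0.0, 'qpos': array([-7.58604577e+01,  1.83507543e+01,  8.97064699e+01, -1.70034437e-04,
        7.20421355e+01, -1.14407744e+00]), 'qvel': array([-0.00221858,  0.06004563,  0.0111397 ,  0.01313216,  0.05197078,
        0.03505217]), 'effort': array([-6.85918531e-04, -4.12465131e+01, -2.31970382e+01,  7.26385647e-02,
        4.55761829e-02, -1.56778574e-04]), 'ee_pos': array([ 151.4690439 , -554.19443521,  224.12870803]), 'ee_rot': array([-1.79900657e+02, -1.82224507e-03,  1.52836707e+01]), 'force': array([-0.24316169, -0.47096737, -0.2028841 ]), 'torque': array([-0.03183135,  0.00376352, -0.02898766]), 'gripper_force': 0.0, 'gripper_width': 90.77558452098732}
scene 401.397849688729 401.397849688729 287.04914738709283 205.67066616119072 [[0.673, 0.6, -0.432, 972.402], [0.74, -0.542, 0.399, -356.305], [0.005, -0.588, -0.809, 807.244], [0.0, 0.0, 0.0, 1.0]]
top 409.2749895173828 409.2749895173828 276.63534617768 217.10242920933078 [[0.026, -0.985, 0.172, 413.735], [-0.999, -0.032, -0.032, 22.856], [0.037, -0.171, -0.985, 1051.784], [0.0, 0.0, 0.0, 1.0]]
```

View pics/top0.png

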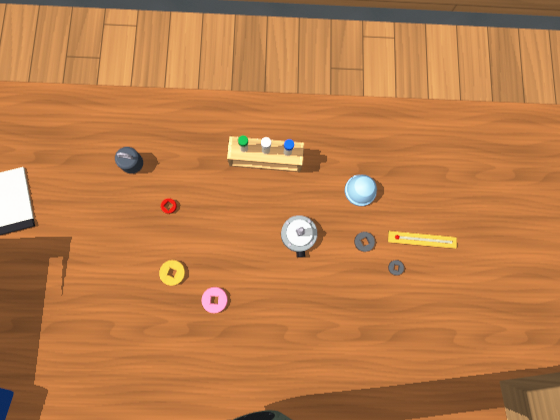

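View pics/scene0.png

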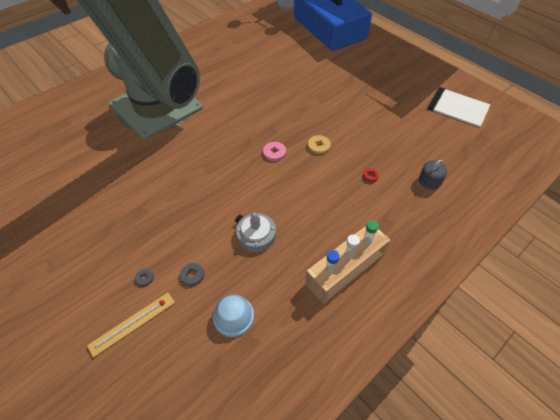

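The top view shows brass wide at (172,273), with a pink look-alike at (214,300). The larger steel ring is at (365,241) and the small one at (397,268). Red is at (169,206), the stand at (299,233), and the thermometer, dome, rack and weight are clear of all of these.

```bash
cat > h.py <<'E'
from workcell import env, cams
import cv2, numpy as np
from scipy.spatial.transform import Rotation as Ro
def tool():
    s=env.state(); T=np.eye(4); T[:3,:3]=Ro.from_euler('xyz',s["ee_rot"],degrees=True).as_matrix(); T[:3,3]=s["ee_pos"]; return T,s
def grab(n):
    T,_=tool(); f=cams.grab_frame(n); f["T"]=T@f["tool_from_camera"] if n=="wrist" else f["extrinsics"]; f["n"]=n; return f
def ray(f,uv):
    x=(uv[0]-f["cx"])/f["fx"]; y=(uv[1]-f["cy"])/f["fy"]
    if f["n"]=="wrist":
        t=np.hypot(x,y); k=np.sin(t)/max(t,1e-9); d=np.array([x*k,y*k,np.cos(t)])
    else: d=np.array([x,y,1.])
    return f["T"][:3,3], f["T"][:3,:3]@d
def onz(f,uv,z):
    o,d=ray(f,uv); return o+d*(z-o[2])/d[2]
def proj(f,p):
    q=np.linalg.inv(f["T"])@np.append(p,1.); q=q[:3]
    if f["n"]=="wrist":
        r=np.hypot(q[0],q[1]); t=np.arctan2(r,q[2]); return np.array([f["cx"]+f["fx"]*t*q[0]/r,f["cy"]+f["fy"]*t*q[1]/r])
    return np.array([f["cx"]+f["fx"]*q[0]/q[2],f["cy"]+f["fy"]*q[1]/q[2]])
def masks(img):
    H=cv2.cvtColor(img,cv2.COLOR_BGR2HSV); h,s,v=cv2.split(H)
    return {"wide":((h>=20)&(h<=32)&(s>150)&(v>110)),"red":(((h<4)|(h>176))&(s>200)&(v>90)),"grey":((s<70))}
def blob(m,uv,rad=40):
    """outer contour and hole contours of blob nearest uv"""
    cs,hi=cv2.findContours(m.astype(np.uint8),cv2.RETR_CCOMP,cv2.CHAIN_APPROX_NONE)
    best=None
    for i,c in enumerate(cs):
        if hi[0][i][3]>=0 or len(c)<12: continue
        d=np.hypot(*(c[:,0].mean(0)-uv))
        if d<rad and (best is None or cv2.contourArea(c)>cv2.contourArea(cs[best])): best=i
    if best is None: return None
    return cs[best],[cs[j] for j in range(len(cs)) if hi[0][j][3]==best]
E
python3 - <<'E'
from h import *
for n,pts in (("top",{"wide":(172,273),"red":(169,206),"grey":(365,241),"stand":(299,233)}),("scene",{"wide":(319,145),"red":(371,175),"grey":(192,274),"stand":(256,230)})):
    f=grab(n); M=masks(f["color"])
    for k,uv in pts.items():
        b=blob(M["grey" if k=="stand" else k],np.array(uv),20)
        if b is None: print(n,k,None);continue
        (c,wh,a)=cv2.fitEllipse(b[0]); print(n,k,np.round(c,1),np.round(wh,1),np.round(onz(f,c,20 if k=="stand" else 6),1),[cv2.contourArea(h) for h in b[1]])
T,s=tool(); f=grab("wrist"); cv2.imwrite("pics/w0.png",f["color"]); print(f["fx"],f["cx"],f["cy"],np.round(f["tool_from_camera"],2).tolist())
E
```

```text
top wide [171.5 272.4] [24.  25.1] [447.3 249.5   6. ] [68.5]
top red [168.3 205.6] [13.4 14.5] [618.1 269.6   6. ] [61.0]
top grey [364.4 241.2] [18.2 19.3] [ 540.9 -239.9    6. ] [60.0]
top stand [298.7 234.2] [34.8 38.4] [552.1 -68.   20. ] []
scene wide None
scene red None
scene grey [191.6 273.8] [21.  23.7] [ 541.  -241.2    6. ] [53.0]
scene stand [255.2 231.6] [38.4 40.9] [557.6 -72.9  20. ] []
325.19226210127806 282.55767953349164 205.98569411719515 [[-0.0, -0.97, -0.26, 72.84], [1.0, -0.0, -0.0, 0.86], [0.0, -0.26, 0.97, -158.81], [0.0, 0.0, 0.0, 1.0]]
```

View pics/w0.png

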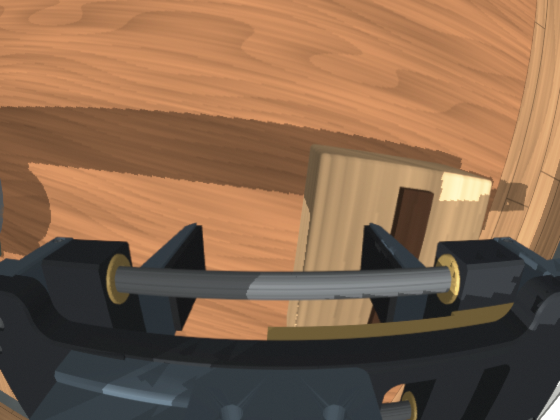

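The wrist view has the fingers at rows 230–330. No spacer is in view, only a wooden block near (390,220). Next I move to look at the stand.

{"api": "step_arm", "payload": {
  "linear": [
    [0.782,-0.623,0],
    [0.782,-0.623,0],
    [0.782,-0.623,0],
    [0.782,-0.623,0],
    [0.782,-0.623,0]
  ],
  "turn": [0,0,0,0,0],
  "fingers": -1,
  "force": 15
}}

```text
time_s: 0.88
ee_pos: [329.6, -310.5, 225.1]
ee_rot: [180.0, -0.0, 15.3]
force: [0.0, -0.8, 0.3]
gripper_width: 91.6
gripper_force: 0.0
```

{"api": "step_arm", "payload": {
  "linear": [
    [0.782,-0.623,0.1],
    [0.782,-0.623,0.1],
    [0.782,-0.623,0.1],
    [0.782,-0.623,0.1],
    [0.782,-0.623,0.1],
    [0.782,-0.623,0.1],
    [0.782,-0.623,0.1]
  ],
  "turn": [0.0424,0.0424,0.0424,0.0424,0.0424,0.0424,0.0424]
}}

```text
time_s: 1.75
ee_pos: [505.2, -70.5, 194.7]
ee_rot: [180.0, 0.1, 0.1]
force: [-0.3, 0.2, 0.1]
gripper_width: 91.6
gripper_force: 0.0
```

```bash
cat >> h.py <<'E'
def go(x,y,z,yaw):
    T,s=tool(); d=T[:3,:3].T@(np.array([x,y,z])-T[:3,3]); dy=(s["ee_rot"][2]-yaw+180)%360-180
    print("lin",np.round(d/300,4),"turn",round(dy/360,4),"rows",round(max(np.linalg.norm(d)/62.5,abs(dy)/10.7),1),"| now",np.round(s["ee_pos"],1),np.round(s["ee_rot"],1),"t",s["time_s"])
E
python3 - <<'E'
from h import *
f=grab("wrist"); cv2.imwrite("pics/w1.png",f["color"]); print(proj(f,[554,-70,88]),proj(f,[554,-70,36]))
np.save("w1T.npy",f["T"]); go(400,235,180,0)
E
```

```text
[281.12902146 150.24858808] [281.37696385 145.38260715]
lin [-0.3501 -1.0203  0.0495] turn -0.0 rows 5.2 | now [505.  -71.1 194.9] [180.   0.  -0.] t 1.8
```

View pics/w1.png

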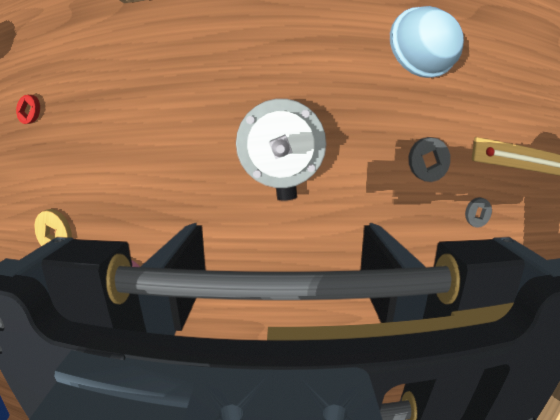

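The wrist view shows the stand at (281,145), the square spindle at (279,147), steel at (430,159), small steel at (479,212), brass at (52,231) and red at (28,109).

```bash
cat >> h.py <<'E'
def ringfit(f,m,uv,rad=40,zt=12,zc=6):
    b=blob(m,np.array(uv),rad)
    if b is None: return print("none")
    P=np.array([onz(f,p,zc)[:2] for p in b[0][:,0]]).astype(np.float32)
    (c,r)=cv2.minEnclosingCircle(P); e=cv2.fitEllipse(P)
    print("outer circ",np.round(c,1),round(r,1),"ell",np.round(e[0],1),np.round(e[1],1))
    for h in b[1]:
        if cv2.contourArea(h)<30: continue
        Q=np.array([onz(f,p,zt)[:2] for p in h[:,0]]).astype(np.float32); q=cv2.minAreaRect(Q)
        print("  hole",np.round(q[0],1),np.round(q[1],1),"ang mod90",round(q[2]%90,1))
E
python3 - <<'E'
from h import *
f=grab("wrist"); img=f["color"]; M=masks(img)
for k,uv in (("wide",(52,231)),("red",(28,109)),("grey",(430,159)),("grey",(479,212))): print(k); ringfit(f,M[k],uv,20)
H=cv2.cvtColor(img,cv2.COLOR_BGR2HSV); 
seat=(H[...,2]>215)&(H[...,1]<60); print("seat");ringfit(f,seat,(281,145),15,36,36)
print("hous");ringfit(f,(H[...,1]<80),(281,145),25,26,26)
c=img[115:180,245:320]; cv2.imwrite("pics/c1.png",cv2.resize(c,None,fx=8,fy=8,interpolation=cv2.INTER_CUBIC))
E
```

```text
wide
none
red
none
grey
outer circ [ 541.5 -240.4] 27.4 ell [ 540.9 -240.4] [50.3 54. ]
  hole [ 541.5 -236.9] [18.2 17.2] ang mod90 25.2
grey
outer circ [ 477.  -320.1] 21.4 ell [ 477.1 -320. ] [37.4 41.9]
  hole [ 479.1 -315.4] [11.2 15. ] ang mod90 82.9
seat
outer circ [555.4 -68.9] 33.3 ell [555.4 -67.6] [60.9 63.7]
hous
outer circ [549.2 -70.7] 52.1 ell [553.1 -69.4] [88.5 98.5]
```

View pics/c1.png

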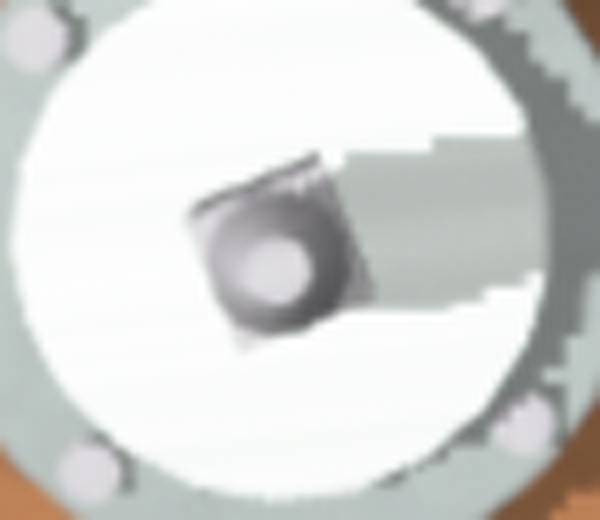

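The crop shows the spindle's square with corners at about (190,212), (322,160), (372,298) and (240,350), tip at (275,270). The square is rotated about 21° in the image.

```bash
python3 - <<'E'
from h import *
f=grab("wrist"); img=f["color"]; H=cv2.cvtColor(img,cv2.COLOR_BGR2HSV)
u=lambda a,b:(a/8+245-.44,b/8+115-.44)
print("tip",onz(f,u(275,270),88)[:2])
C=[onz(f,u(*p),74)[:2] for p in ((322,163),(372,298),(240,350))]
print(C,[np.degrees(np.arctan2(*(C[i+1]-C[i])[::-1]))%90 for i in (0,1)],"mid",(C[0]+C[2])/2)
print(H[231,35],H[245,52],H[109,18],H[118,24])
# seat circle by threshold+ hull
m=(H[...,2]>225)&(H[...,1]<40); 
P=np.argwhere(m[95:195,235:330])+[95,235]
hull=cv2.convexHull(P[:,::-1].astype(np.int32).reshape(-1,1,2)); 
Q=np.array([onz(f,p,36)[:2] for p in hull[:,0]]).astype(np.float32); print("seathull",cv2.minEnclosingCircle(Q))
m=(H[...,0]>=18)&(H[...,0]<=32)&(H[...,1]>120)&(H[...,2]>90)
for nm,mm,uv in (("wide",m,(52,231)),("red",((H[...,0]<5)|(H[...,0]>174))&(H[...,1]>180),(28,109))):
    print(nm,mm.sum()); ringfit(f,mm,uv,25)
go(400,235,180,0)
E
```

```text
tip [555.41886829 -69.24886509]
[array([565.77988378, -74.13941071]), array([551.18537801, -79.51397755]), array([545.54389963, -65.28199866])] [np.float64(20.216713965188745), np.float64(21.623102978882685)] mid [555.66189171 -69.71070468]
[ 23 123 244] [103  52  59] [  1 182 230] [  1 184 198]
seathull ((555.3240966796875, -68.83944702148438), 32.889495849609375)
wide 5547
outer circ [448.1 246.9] 36.2 ell [455.  248.6] [45.9 75.9]
  hole [450.3 241.6] [13.2 13.8] ang mod90 74.5
  hole [459.6 247.4] [38.6 59.8] ang mod90 10.5
red 493
outer circ [619.4 267.7] 24.0 ell [618.1 268.1] [37.5 46.7]
  hole [616.3 260.2] [16.8 17.3] ang mod90 47.7
lin [-0.3514 -1.0214  0.0502] turn -0.0002 rows 5.2 | now [505.  -71.6 195.2] [ 1.8e+02 -0.0e+00 -1.0e-01] t 1.9
```

{"api": "step_arm", "payload": {
  "linear": [
    [-0.35,-1.0,0.15],
    [-0.35,-1.0,0.15],
    [-0.35,-1.0,0.15],
    [-0.35,-1.0,0.15],
    [-0.35,-1.0,0.15],
    [-0.35,-1.0,0.15],
    [-0.35,-1.0,0.15],
    [-0.35,-1.0,0.15]
  ],
  "turn": [0,0,0,0,0,0,0,0]
}}

```text
time_s: 2.9
ee_pos: [401.3, 228.0, 150.2]
ee_rot: [180.0, -0.0, -0.1]
force: [-0.1, 0.2, 0.3]
gripper_width: 90.9
gripper_force: 0.0
```

```bash
python3 - <<'E'
from h import *
f=grab("wrist"); img=f["color"]; H=cv2.cvtColor(img,cv2.COLOR_BGR2HSV)
uv=proj(f,[447.5,249,12]); print(uv); u,v=map(int,uv); cv2.imwrite("pics/w2.png",img)
m=(H[...,0]>=18)&(H[...,0]<=34)&(H[...,1]>110)&(H[...,2]>90)
ringfit(f,m,uv,30)
c=img[max(v-45,0):v+45,u-60:u+60]; cv2.imwrite("pics/c2.png",cv2.resize(c,None,fx=6,fy=6,interpolation=cv2.INTER_CUBIC))
go(447.5,249,60,0)
E
```

```text
[258.796914   150.33917252]
outer circ [447.5 247.2] 32.2 ell [447.5 247.2] [63.1 63.3]
  hole [448.3 246.4] [19.8 19.2] ang mod90 70.1
lin [ 0.1535 -0.0703  0.3009] turn -0.0004 rows 1.7 | now [401.3 228.  150.2] [ 1.8e+02 -0.0e+00 -1.0e-01] t 2.95
```

View pics/c2.png

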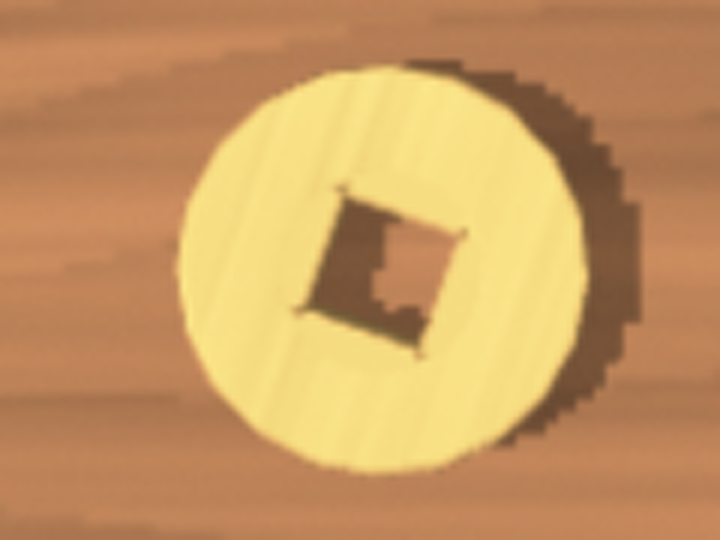

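The crop shows brass ring edge-on clean, bore corners (340,195), (460,235), (420,350), (305,310): angle about 70°. I'll grip at yaw 20 and place at yaw 61.

{"api": "step_arm", "payload": {
  "linear": [
    [0.155,-0.063,0.25],
    [0.155,-0.063,0.3],
    [0.155,-0.063,0.3],
    [0.155,-0.063,0.38],
    [0.155,-0.063,0.453],
    [0.155,-0.063,0.453]
  ],
  "turn": [-0.0556,-0.0556,-0.0556,-0.0556,-0.0556,-0.0556]
}}

```text
time_s: 3.7
ee_pos: [446.5, 247.5, 14.6]
ee_rot: [180.0, 0.1, 19.9]
force: [-0.1, 0.2, -0.2]
gripper_width: 91.3
gripper_force: 0.0
```

{"api": "step_arm", "payload": {
  "linear": [
    [0,0,0],
    [0,0,0],
    [0,0,0],
    [0,0,0],
    [0,0,0],
    [0,0,0]
  ],
  "turn": [0,0,0,0,0,0],
  "fingers": 1,
  "force": 20
}}

```text
time_s: 4.45
ee_pos: [447.5, 248.6, 14.8]
ee_rot: [180.0, -0.1, 20.0]
force: [-0.6, -2.1, 5.2]
gripper_width: 62.8
gripper_force: 20.0
```

```bash
python3 - <<'E'
from h import *
print(env.state()["force"],env.state()["gripper_width"]); go(555.5,-69.3,130,61)
E
```

```text
[-0.57945675 -2.08472349  5.245431  ] 62.787577813382384
lin [-0.0245  1.1188 -0.3837] turn -0.1138 rows 5.7 | now [447.5 248.6  14.8] [ 1.8e+02 -1.0e-01  2.0e+01] t 4.45
```

{"api": "step_arm", "payload": {
  "linear": [
    [0,0,-0.15],
    [0,0,-0.3],
    [0,0.15,-0.4],
    [0,0.3,-0.4],
    [0,0.45,-0.4],
    [0,0.6,-0.4],
    [0,0.6,-0.4]
  ],
  "turn": [0,0,0,0,0,0,0]
}}

```text
time_s: 5.32
ee_pos: [509.0, 77.1, 133.4]
ee_rot: [180.0, 0.1, 19.8]
force: [-0.5, -0.4, -2.7]
gripper_width: 62.3
gripper_force: 20.0
```

```bash
python3 - <<'E'
from h import *
print(env.state()["gripper_width"],env.state()["force"]); go(555.5,-69.3,130,61)
E
```

```text
62.26885066446215 [-0.48250705 -0.35235358 -2.73724266]
lin [-0.0194  0.5115  0.0116] turn -0.1144 rows 3.9 | now [509.   77.1 133.4] [1.80e+02 1.00e-01 1.98e+01] t 5.325
```

{"api": "step_arm", "payload": {
  "linear": [
    [-0.005,0.13,0],
    [-0.01,0.26,0],
    [-0.015,0.39,0],
    [-0.0194,0.5115,0.01],
    [-0.0194,0.5115,0.01],
    [-0.0194,0.5115,0.01]
  ],
  "turn": [-0.028,-0.056,-0.085,-0.1144,-0.1144,-0.1144]
}}

```text
time_s: 6.08
ee_pos: [555.1, -65.6, 130.5]
ee_rot: [-179.9, 0.0, 61.2]
force: [-0.3, 0.6, -2.9]
gripper_width: 62.3
gripper_force: 20.0
```

```bash
python3 - <<'E'
from h import *
f=grab("wrist"); img=f["color"]; cv2.imwrite("pics/w3.png",cv2.resize(img[120:330,150:420],None,fx=2.8,fy=2.8,interpolation=cv2.INTER_CUBIC))
print(proj(f,[555.5,-69.3,88]));go(555.5,-69.3,130,61)
E
```

```text
[285.2699134  237.34473003]
lin [-0.0108  0.0072  0.0023] turn 0.0006 rows 0.1 | now [555.2 -65.4 130.7] [-179.9   -0.    61.2] t 6.125
```

View pics/w3.png

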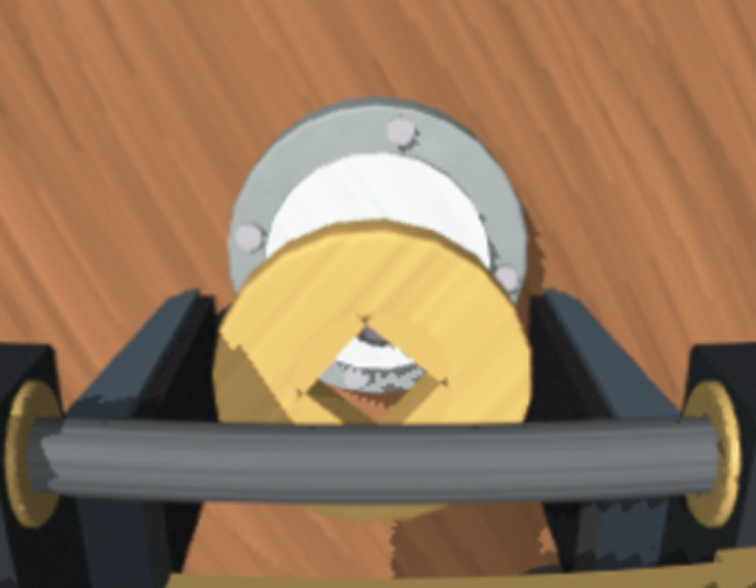

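The view shows the ring held level. Bore corners are at crop (365,318), (300,393) and (443,383), with the spindle tip just visible through the bore at (375,335).

```bash
python3 - <<'E'
from h import *
f=grab("wrist"); T,_=tool()
u=lambda a,b:(a/2.8+150-.3,b/2.8+120-.3)
L,R,U=[onz(f,u(*p),128)[:2] for p in ((300,393),(443,383),(365,318))]
m=(L+R)/2; print("bore",m,"diag",np.linalg.norm(L-R), "ang",(np.degrees(np.arctan2(*(L-R)[::-1]))+45)%90,"up-dist",np.linalg.norm(U-m))
H=cv2.cvtColor(f["color"],cv2.COLOR_BGR2HSV)
d=np.array([555.5,-69.3])-m; print("shift world",d,"tool",T[:3,:3].T@np.append(d,0)/300)
go(555.5,-69.3,100,61)
E
```

```text
bore [555.26288242 -65.88148246] diag 27.829743701050855 ang 20.662872259003933 up-dist 14.564795875627988
shift world [ 0.23711758 -3.41851754] tool [-9.61092027e-03  6.17270183e-03 -6.38289486e-06]
lin [-0.011   0.007   0.1028] turn 0.0007 rows 0.5 | now [555.3 -65.4 130.8] [-179.9   -0.    61.3] t 6.175
```

{"api": "step_arm", "payload": {
  "linear": [
    [-0.01,0.0065,0],
    [-0.01,0.0065,0.05],
    [-0.01,0.0065,0.1],
    [-0.01,0.0065,0.13],
    [-0.01,0.0065,0.15],
    [-0.01,0.0065,0.165],
    [-0.01,0.0065,0.165]
  ],
  "turn": [0,0,0,0,0,0,0]
}}

```text
time_s: 7.05
ee_pos: [555.5, -69.7, 81.0]
ee_rot: [-179.9, -0.0, 61.2]
force: [-1.5, 4.7, -4.9]
gripper_width: 62.6
gripper_force: 20.0
```

{"api": "step_arm", "payload": {
  "linear": [
    [0.001,-0.0005,0.02],
    [0.001,-0.0005,0.04],
    [0.001,-0.0005,0.06],
    [0.001,-0.0005,0.08],
    [0.001,-0.0005,0.095],
    [0.001,-0.0005,0.095]
  ],
  "turn": [0,0,0,0,0,0]
}}

```text
time_s: 7.8
ee_pos: [555.9, -69.5, 52.9]
ee_rot: [-180.0, -0.0, 61.2]
force: [-2.2, 4.8, -3.6]
gripper_width: 62.9
gripper_force: 20.0
```

{"api": "step_arm", "payload": {
  "linear": [
    [0,0,0.007],
    [0,0,0.007],
    [0,0,0.007]
  ],
  "turn": [0,0,0]
}}

```text
time_s: 8.18
ee_pos: [555.9, -69.5, 51.1]
ee_rot: [-180.0, -0.0, 61.2]
force: [-1.0, 5.4, -1.3]
gripper_width: 62.1
gripper_force: 20.0
```

{"api": "step_arm", "payload": {
  "linear": [
    [0,0,0],
    [0,0,0],
    [0,0,0],
    [0,0,-0.1],
    [0,0,-0.25],
    [-0.15,0,-0.35],
    [-0.2,0,-0.35],
    [-0.2,0,-0.35]
  ],
  "turn": [0,0,0,0,0,0,0,0],
  "fingers": -1
}}

```text
time_s: 9.18
ee_pos: [526.5, -123.1, 155.2]
ee_rot: [-179.9, 0.0, 61.1]
force: [0.0, 0.4, 0.2]
gripper_width: 91.5
gripper_force: 0.0
```

```bash
python3 - <<'E'
from h import *
f=grab("wrist"); uv=proj(f,[555.5,-69.3,48]); print(uv)
img=f["color"];H=cv2.cvtColor(img,cv2.COLOR_BGR2HSV)
m=(H[...,0]>=18)&(H[...,0]<=34)&(H[...,1]>80)&(H[...,2]>90)
for zc in (45,83): ringfit(f,m,uv,40,zc,zc)
u,v=map(int,uv); cv2.imwrite("pics/c4.png",cv2.resize(img[max(v-60,0):v+60,u-70:u+70],None,fx=5,fy=5))
go(493,-255,120,0); print(np.array(onz(f,uv,12)))
E
```

```text
[281.48005533 134.54912881]
outer circ [556.  -70.4] 31.8 ell [556.  -70.3] [62.3 62.5]
  hole [555.4 -70. ] [21.1 20.4] ang mod90 21.7
outer circ [556.9 -68.9] 27.3 ell [556.8 -68.9] [53.5 53.7]
  hole [556.3 -68.6] [18.1 17.5] ang mod90 21.7
lin [-0.4412  0.1152  0.1158] turn 0.1699 rows 5.7 | now [ 526.6 -122.4  154.8] [-179.9    0.    61.2] t 9.225
[554.62811684 -70.54162903  12.        ]
```

View pics/c4.png

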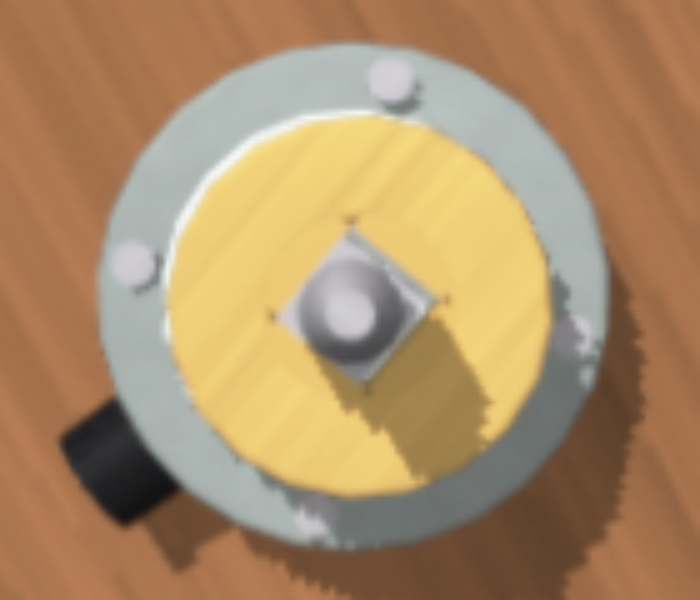

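The wide ring is fully home: it is flat, the white seat shows only as a thin rim, and the apparent diameter matches z≈48. Next is the middle ring.

```bash
python3 - <<'E'
from h import *
f=grab("top"); H=cv2.cvtColor(f["color"],cv2.COLOR_BGR2HSV)
for n,uv,z in (("dome",(361,193),10),("th_a",(389,240),5),("th_b",(456,242),5),("rack_botL",(232,167),0),("rack_botR",(300,170),0),("weight",(129,162),20)): print(n,np.round(onz(f,uv,z),0))
go(573,-272,130,135)
E
```

```text
dome [ 668. -231.   10.]
th_a [ 546. -305.    5.]
th_b [ 546. -482.    5.]
rack_botL [729. 111.   0.]
rack_botR [728. -70.   0.]
weight [727. 375.  20.]
lin [-0.3638  0.3759  0.0812] turn -0.205 rows 6.9 | now [ 526.8 -122.1  154.6] [-179.9    0.    61.2] t 9.275
```

{"api": "step_arm", "payload": {
  "linear": [
    [-0.1,0.1,0],
    [-0.25,0.25,0.04],
    [-0.364,0.376,0.08],
    [-0.364,0.376,0.08],
    [-0.364,0.376,0.08],
    [-0.364,0.376,0.08],
    [-0.364,0.376,0.08],
    [-0.364,0.376,0.08],
    [-0.364,0.376,0.08]
  ],
  "turn": [-0.03,-0.06,-0.09,-0.12,-0.15,-0.18,-0.205,-0.205,-0.205],
  "fingers": -0.54
}}

```text
time_s: 10.4
ee_pos: [573.7, -271.9, 131.1]
ee_rot: [-180.0, -0.1, 134.9]
force: [-0.3, -0.8, 0.4]
gripper_width: 70.4
gripper_force: 0.0
```

```bash
python3 - <<'E'
from h import *
f=grab("wrist"); uv=proj(f,[541,-240,12]); print(uv); img=f["color"]; cv2.imwrite("pics/w5.png",img)
H=cv2.cvtColor(img,cv2.COLOR_BGR2HSV)
for m in ((H[...,1]<70),(H[...,1]<100)&(H[...,2]<110)): ringfit(f,m,uv,30)
go(541,-240,14,135)
E
```

```text
[282.37968129 152.11404153]
outer circ [ 541.2 -240.3] 26.0 ell [ 541.1 -240.4] [50.7 51.1]
  hole [ 540.3 -239.8] [19.7 19.1] ang mod90 26.3
outer circ [ 540.9 -248. ] 24.1 ell [ 540.8 -242.8] [45.4 49. ]
lin [ 0.1523 -0.0013  0.3913] turn -0.0001 rows 2.0 | now [ 573.6 -272.1  131.4] [-180.    -0.   134.9] t 10.45
```

View pics/w5.png

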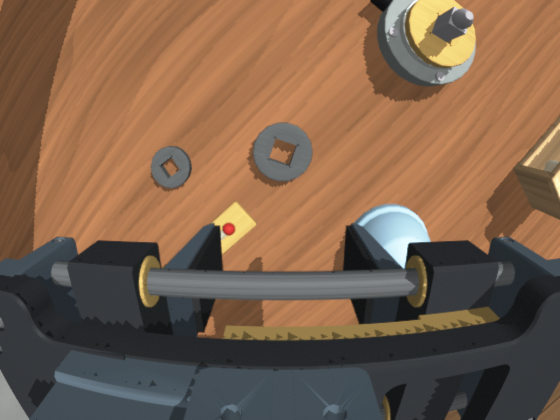

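The larger steel ring is at (282,152), bore about 26°. The small one is at (171,168), and the thermometer end at (235,228) is clear of the grasp line.

{"api": "step_arm", "payload": {
  "linear": [
    [0.152,-0.001,0.05],
    [0.152,-0.001,0.15],
    [0.152,-0.001,0.25],
    [0.152,-0.001,0.34],
    [0.152,-0.001,0.39],
    [0.152,-0.001,0.39],
    [0.152,-0.001,0.39]
  ],
  "turn": [0,0,0,0,0,0,0]
}}

```text
time_s: 11.32
ee_pos: [541.8, -241.0, 15.9]
ee_rot: [180.0, 0.1, 135.0]
force: [-0.2, 1.3, 0.6]
gripper_width: 70.0
gripper_force: 0.0
```

{"api": "step_arm", "payload": {
  "linear": [
    [0,0,0],
    [0,0,0],
    [0,0,0],
    [0,0,0]
  ],
  "turn": [0,0,0,0],
  "fingers": 1
}}

```text
time_s: 11.82
ee_pos: [541.5, -240.8, 15.6]
ee_rot: [180.0, 0.1, 135.0]
force: [-0.2, -0.7, 4.4]
gripper_width: 51.4
gripper_force: 20.0
```

{"api": "step_arm", "payload": {
  "linear": [
    [0,0,-0.1],
    [0,0,-0.25],
    [0,0,-0.39],
    [0,0,-0.39]
  ],
  "turn": [0,0,0,0]
}}

```text
time_s: 12.32
ee_pos: [542.8, -241.5, 135.1]
ee_rot: [179.9, 0.4, 135.0]
force: [0.5, 0.3, -1.6]
gripper_width: 51.3
gripper_force: 20.0
```

```bash
python3 - <<'E'
from h import *
go(555.2,-68.8,130,130)
E
```

```text
lin [0.3778 0.4362 0.0155] turn 0.0139 rows 2.8 | now [ 542.8 -241.5  135.1] [179.9   0.4 135. ] t 12.325
```

{"api": "step_arm", "payload": {
  "linear": [
    [0.12,0.14,0],
    [0.25,0.29,0],
    [0.378,0.436,0.01],
    [0.378,0.436,0.01],
    [0.378,0.436,0.01],
    [0.378,0.436,0.01]
  ],
  "turn": [0.0139,0.0139,0.0139,0.0139,0.0139,0.0139]
}}

```text
time_s: 13.08
ee_pos: [553.0, -69.2, 128.3]
ee_rot: [-179.9, -0.0, 129.9]
force: [0.8, -0.3, -1.8]
gripper_width: 51.1
gripper_force: 20.0
```

```bash
python3 - <<'E'
from h import *
f=grab("wrist"); img=f["color"]; cv2.imwrite("pics/w6.png",cv2.resize(img[120:330,150:420],None,fx=2.8,fy=2.8,interpolation=cv2.INTER_CUBIC))
go(555.2,-68.8,130,130)
E
```

```text
lin [-0.0035  0.0064 -0.005 ] turn -0.0003 rows 0.0 | now [553.1 -69.2 128.5] [-180.    -0.   129.9] t 13.125
```

View pics/w6.png

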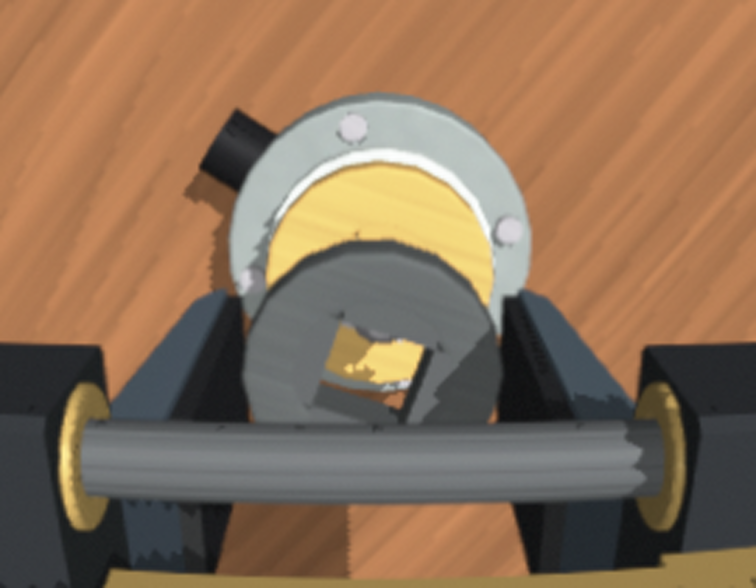

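The view shows the steel ring's bore with top corners (340,315) and (440,345), its left lower corner at about (313,405).

```bash
python3 - <<'E'
from h import *
f=grab("wrist"); T,_=tool()
u=lambda a,b:(a/2.8+150-.3,b/2.8+120-.3)
L,R=[onz(f,u(*p),125)[:2] for p in ((340,315),(440,345))]
e=R-L; n=np.array([e[1],-e[0]])/np.linalg.norm(e)
if n@T[:2,0]>0: n=-n
c=(L+R)/2+9.5*n; print("side",np.linalg.norm(e),"ang",np.degrees(np.arctan2(e[1],e[0]))%90,"c",c,"tcp",T[:2,3])
d=np.array([555.2,-68.8])-c; print(T[:3,:3].T@np.append(d,0)/300)
E
```

```text
side 20.038982427964054 ang 22.07380531955489 c [551.67655563 -67.35957003] tcp [553.11565781 -69.19009319]
[-1.12179734e-02  5.92886882e-03 -4.32348859e-06]
```

{"api": "step_arm", "payload": {
  "linear": [
    [-0.0095,0.006,0],
    [-0.0095,0.006,0.05],
    [-0.0095,0.006,0.1],
    [-0.0095,0.006,0.125],
    [-0.0095,0.006,0.14],
    [-0.0095,0.006,0.155],
    [-0.0095,0.006,0.155]
  ],
  "turn": [0,0,0,0,0,0,0]
}}

```text
time_s: 14.05
ee_pos: [556.4, -68.9, 82.3]
ee_rot: [-180.0, -0.0, 130.0]
force: [0.6, -0.7, -1.1]
gripper_width: 51.2
gripper_force: 20.0
```

{"api": "step_arm", "payload": {
  "linear": [
    [0,0,0.02],
    [0,0,0.04],
    [0,0,0.055],
    [0,0,0.06],
    [0,0,0.06]
  ],
  "turn": [0,0,0,0,0]
}}

```text
time_s: 14.68
ee_pos: [556.5, -69.0, 64.3]
ee_rot: [-180.0, -0.0, 130.0]
force: [1.2, -0.2, -1.5]
gripper_width: 51.3
gripper_force: 20.0
```

{"api": "step_arm", "payload": {
  "linear": [
    [0,0,0],
    [0,0,0],
    [0,0,0],
    [0,0,-0.1],
    [0,0,-0.25],
    [-0.15,0,-0.33],
    [-0.2,0,-0.33],
    [-0.2,0,-0.33]
  ],
  "turn": [0,0,0,0,0,0,0,0],
  "fingers": -1
}}

```text
time_s: 15.68
ee_pos: [594.4, -115.1, 162.1]
ee_rot: [-179.9, -0.1, 129.9]
force: [0.0, -0.9, -1.6]
gripper_width: 91.2
gripper_force: 0.0
```

```bash
python3 - <<'E'
from h import *
f=grab("wrist"); uv=proj(f,[555.4,-69,55]); print(uv); img=f["color"]
H=cv2.cvtColor(img,cv2.COLOR_BGR2HSV)
m=(H[...,1]<100)&(H[...,2]<130)
for zc in (58,83): ringfit(f,m,uv,30,zc,zc)
u,v=map(int,uv); cv2.imwrite("pics/c7.png",cv2.resize(img[max(v-60,0):v+60,u-70:u+70],None,fx=5,fy=5))
go(580,245,150,0)
E
```

```text
[282.78034034 135.6449735 ]
outer circ [555.6 -68.7] 25.4 ell [555.5 -68.7] [49.8 49.9]
  hole [564.9 -71. ] [3.7 8.5] ang mod90 3.4
  hole [554.5 -66.7] [19.5 16.9] ang mod90 21.4
outer circ [554.9 -67.9] 23.0 ell [554.8 -67.9] [45.  45.2]
  hole [563.3 -69.9] [3.4 7.6] ang mod90 3.4
  hole [553.9 -66.1] [17.7 15.3] ang mod90 21.4
lin [0.9472 0.7351 0.0408] turn 0.3611 rows 12.1 | now [ 593.6 -114.5  161.8] [-179.9   -0.2  130. ] t 15.725
```

View pics/c7.png

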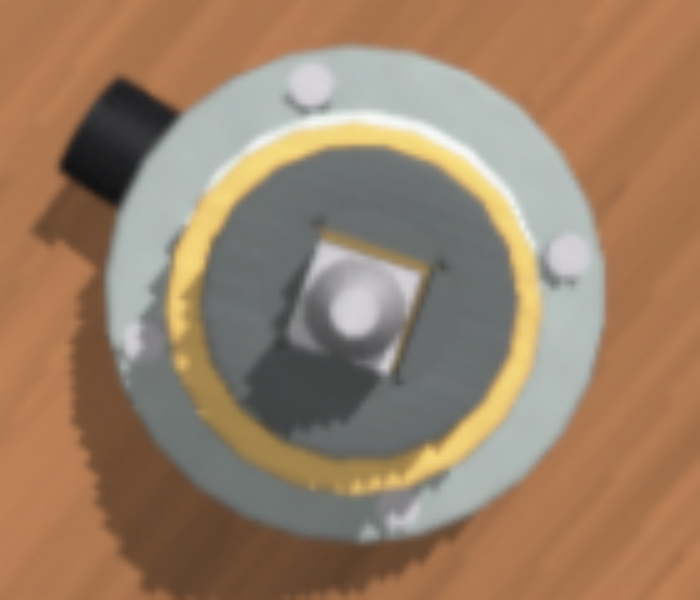

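The steel ring is home, flat on the brass. That was my last picture (I have already viewed one over the limit), so I work from numbers from here. Next is the red ring.

{"api": "step_arm", "payload": {
  "linear": [
    [0.15,0.15,0],
    [0.3,0.3,0],
    [0.45,0.45,0],
    [0.6,0.6,0.03],
    [0.81,0.79,0.07],
    [0.81,0.79,0.07],
    [0.81,0.79,0.07],
    [0.81,0.79,0.07],
    [0.81,0.79,0.07]
  ],
  "turn": [0.02,0.04,0.06,0.08,0.111,0.111,0.111,0.111,0.111],
  "fingers": -0.54
}}

```text
time_s: 16.85
ee_pos: [620.0, 222.3, 142.4]
ee_rot: [-180.0, 0.0, 90.0]
force: [0.2, -0.2, 0.0]
gripper_width: 70.6
gripper_force: 0.0
```

```bash
python3 - <<'E'
from h import *
f=grab("wrist"); uv=proj(f,[618.5,269,12]); print(uv); img=f["color"]
H=cv2.cvtColor(img,cv2.COLOR_BGR2HSV)
for S in (150,180,200): ringfit(f,((H[...,0]<5)|(H[...,0]>174))&(H[...,1]>S),uv,30)
go(618.5,269,14,90)
E
```

```text
[280.77581545 149.40514908]
outer circ [618.2 267.8] 20.1 ell [617.9 267.8] [38.5 39.1]
  hole [618.  268.7] [19.3 19.5] ang mod90 50.6
outer circ [618.1 267.8] 19.9 ell [618.  267.5] [38.  38.5]
  hole [617.9 268.8] [19.7 19.9] ang mod90 51.2
none
lin [ 0.1557 -0.0059  0.4285] turn -0.0001 rows 2.2 | now [620.3 222.3 142.6] [-180.    0.   90.] t 16.9
```

{"api": "step_arm", "payload": {
  "linear": [
    [0.153,-0.007,0.1],
    [0.153,-0.007,0.2],
    [0.153,-0.007,0.3],
    [0.153,-0.007,0.38],
    [0.153,-0.007,0.427],
    [0.153,-0.007,0.427],
    [0.153,-0.007,0.427]
  ],
  "turn": [0,0,0,0,0,0,0]
}}

```text
time_s: 17.77
ee_pos: [619.0, 269.5, 15.5]
ee_rot: [179.9, -0.0, 90.0]
force: [-0.6, 0.3, -0.8]
gripper_width: 70.1
gripper_force: 0.0
```

{"api": "step_arm", "payload": {
  "linear": [
    [0,0,0],
    [0,0,0],
    [0,0,0],
    [0,0,0],
    [0,0,0]
  ],
  "turn": [0,0,0,0,0],
  "fingers": 1,
  "force": 15
}}

```text
time_s: 18.4
ee_pos: [618.2, 269.6, 14.5]
ee_rot: [180.0, 0.0, 90.1]
force: [-0.1, -0.7, 2.5]
gripper_width: 39.0
gripper_force: 15.0
```

{"api": "step_arm", "payload": {
  "linear": [
    [0,0,-0.12],
    [0,0,-0.3],
    [0,0,-0.48],
    [-0.2,0,-0.48],
    [-0.4,0,-0.48],
    [-0.6,0,-0.48],
    [-0.6,0,-0.48]
  ],
  "turn": [0,0,0,0.03,0.06,0.082,0.082]
}}

```text
time_s: 19.27
ee_pos: [618.1, 85.5, 158.3]
ee_rot: [180.0, 0.1, 60.2]
force: [-0.7, 0.6, -0.2]
gripper_width: 38.6
gripper_force: 15.0
```

```bash
python3 - <<'E'
from h import *
go(555.3,-68.9,130,60.4)
E
```

```text
lin [-0.5506  0.0739  0.0951] turn -0.0005 rows 2.7 | now [618.1  85.5 158.3] [1.80e+02 1.00e-01 6.02e+01] t 19.275
```

{"api": "step_arm", "payload": {
  "linear": [
    [-0.15,0.02,0],
    [-0.3,0.04,0.03],
    [-0.45,0.06,0.06],
    [-0.55,0.074,0.09],
    [-0.55,0.074,0.09],
    [-0.55,0.074,0.09],
    [-0.55,0.074,0.09]
  ],
  "turn": [0,0,0,0,0,0,0]
}}

```text
time_s: 20.15
ee_pos: [557.4, -63.8, 131.7]
ee_rot: [180.0, -0.0, 60.6]
force: [0.2, -0.2, -0.0]
gripper_width: 38.8
gripper_force: 15.0
```

```bash
python3 - <<'E'
from h import *
f=grab("wrist"); T,s=tool(); img=f["color"]; zt=s["ee_pos"][2]-14.8+12
H=cv2.cvtColor(img,cv2.COLOR_BGR2HSV); m=((H[...,0]<5)|(H[...,0]>174))&(H[...,1]>140)&(H[...,2]>60)
# top face: outer edge points, rows above the bar -> circle fit of known radius at plane zt
cs,_=cv2.findContours(m.astype(np.uint8),cv2.RETR_EXTERNAL,cv2.CHAIN_APPROX_NONE); c=max(cs,key=cv2.contourArea)[:,0]
print("bbox",c.min(0),c.max(0),len(c))
uv=proj(f,[*T[:2,3],zt]); print("tcp px",uv)
from scipy.optimize import least_squares
P=np.array([onz(f,p,zt)[:2] for p in c if p[1]<c[:,1].min()+12])
r=least_squares(lambda q:np.hypot(*(P-q).T)-20,T[:2,3],loss='soft_l1'); print("outer c tool",T[:3,:3].T@np.append(r.x-T[:2,3],0),"rms",np.sqrt(np.mean(r.fun**2)))
# bore: ascii of the mask
u,v=np.round(uv).astype(int)
for y in range(v-24,v+20): print(y,''.join('#' if a else '.' for a in m[y,u-28:u+28]))
print(u-28); go(555.3,-68.9,130,60.4)
E
```

```text
bbox [247 220] [318 271] 269
tcp px [281.61707161 257.94182631]
outer c tool [1.47575758e+00 4.05118188e-01 1.00004904e-03] rms 0.2578423542166504
234 ########################################################
235 ########################################################
236 ########################################################
237 #########################...############################
238 ########################.....###########################
239 #######################........#########################
240 #######################.........########################
241 ######################...........#######################
242 ######################............######################
243 ####################...............#####################
244 ####################................####################
245 ###################..................###################
246 ##################.....................#################
247 #################.......................################
248 ################.........................###############
249 ###############...................
[... 1138 characters left out ...]
############..........#####################
269 ###########################.......######################
270 ############################......######################
271 .........................................###############
272 ........................................................
273 ........................................................
274 ........................................................
275 ........................................................
276 ........................................................
277 ........................................................
254
lin [-0.0176  0.0026  0.0053] turn 0.0007 rows 0.1 | now [557.2 -63.9 131.6] [180.   -0.   60.6] t 20.2
```

{"api": "step_arm", "payload": {
  "linear": [
    [-0.021,0.0024,0],
    [-0.021,0.0024,0.04],
    [-0.021,0.0024,0.08],
    [-0.021,0.0024,0.11],
    [-0.021,0.0024,0.125],
    [-0.021,0.0024,0.125]
  ],
  "turn": [0,0,0,0,0,0]
}}

```text
time_s: 20.95
ee_pos: [554.3, -70.4, 93.3]
ee_rot: [-180.0, -0.0, 60.5]
force: [1.0, 2.1, -2.6]
gripper_width: 38.9
gripper_force: 15.0
```

{"api": "step_arm", "payload": {
  "linear": [
    [0.003,0,0],
    [0.003,0,0.015],
    [0.003,0,0.025],
    [0.003,0,0.037],
    [0.003,0,0.037]
  ],
  "turn": [0,0,0,0,0]
}}

```text
time_s: 21.58
ee_pos: [554.7, -69.8, 82.5]
ee_rot: [-180.0, -0.0, 60.5]
force: [2.0, 3.5, -1.4]
gripper_width: 38.8
gripper_force: 15.0
```

{"api": "step_arm", "payload": {
  "linear": [
    [0.003,0,0.01],
    [0.003,0,0.018],
    [0.003,0,0.0235],
    [0.003,0,0.0235]
  ],
  "turn": [0,0,0,0]
}}

```text
time_s: 22.08
ee_pos: [554.7, -69.6, 75.4]
ee_rot: [-180.0, 0.0, 60.5]
force: [0.3, 0.3, -0.2]
gripper_width: 38.6
gripper_force: 15.0
```

```bash
python3 - <<'E'
from h import *
f=grab("wrist"); T,s=tool(); H=cv2.cvtColor(f["color"],cv2.COLOR_BGR2HSV); m=((H[...,0]<5)|(H[...,0]>174))&(H[...,1]>140)&(H[...,2]>60)
c=max(cv2.findContours(m.astype(np.uint8),cv2.RETR_EXTERNAL,cv2.CHAIN_APPROX_NONE)[0],key=cv2.contourArea)[:,0]
print(s["force"],s["ee_pos"],"bbox",c.min(0),c.max(0))  # in hand earlier: 247,220 - 318,271
E
```

```text
[-0.65943359  0.51632447 -0.58554564] [554.76243605 -69.59606475  75.50184509] bbox [247 220] [318 271]
```

The ring hasn't slipped in the hand (same bounding box), so it is at z≈60.5. I'll release and retreat.

{"api": "step_arm", "payload": {
  "linear": [
    [0,0,0],
    [0,0,0],
    [0,0,0],
    [0,0,-0.1],
    [0,0,-0.25],
    [-0.15,0,-0.3],
    [-0.2,0,-0.3],
    [-0.2,0,-0.3]
  ],
  "turn": [0,0,0,0,0,0,0,0],
  "fingers": -1
}}

```text
time_s: 23.12
ee_pos: [524.7, -121.9, 165.2]
ee_rot: [-179.9, -0.0, 60.4]
force: [0.9, -0.3, -0.1]
gripper_width: 91.2
gripper_force: 0.0
```

```bash
python3 - <<'E'
from h import *
f=grab("wrist"); T,s=tool(); print(s["force"],s["ee_pos"],s["gripper_width"]); H=cv2.cvtColor(f["color"],cv2.COLOR_BGR2HSV); m=((H[...,0]<5)|(H[...,0]>174))&(H[...,1]>140)&(H[...,2]>60)
uv=proj(f,[555.3,-69,66])
for z in (70,84): ringfit(f,m,uv,30,z,z)
b=(H[...,0]>=18)&(H[...,0]<=34)&(H[...,1]>80)&(H[...,2]>90); ringfit(f,b,uv,30,46,46)
E
```

```text
[0.00262157 0.51052007 0.19304576] [ 525.09788836 -121.35028082  164.93411395] 91.05954423408713
outer circ [554.6 -70.7] 19.8 ell [554.6 -70.7] [38.3 38.7]
  hole [555.1 -69.8] [20.5 20.4] ang mod90 21.9
outer circ [554.9 -70.1] 18.7 ell [554.9 -70.1] [36.2 36.5]
  hole [555.4 -69.2] [19.4 19.2] ang mod90 21.9
outer circ [556.1 -70.2] 31.6 ell [556.1 -70.3] [61.9 62.2]
  hole [555.7 -68.9] [53.8 53.8] ang mod90 15.3
```

Red's apparent size fits the home height, round and aligned at 21.9°. I'm handing in.

```bash
python3 -c "
from workcell import env
print(env.job_done())"
```

```text
the job is handed in; nothing more can be done
None
```

The stack is complete and handed in at about 23 s: wide, middle and narrow measured home on the spindle, the arm let go and backed clear, no verdict came back, and I viewed 11 pictures, one over the limit of 10.

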